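Set a stone model under the pin drill and lock the carriage

TASK

On the pin-drill station, slide the carriage by its blue handle until the red dot on the stone model is exactly under the drill tip, and leave it at rest there. Then turn the black lock collar clockwise by its orange lug until its white pointer is in the middle of the green locked mark, not past it, with the dot still under the tip. Do not touch the drill, leave the other things where they are, and let go of everything at the end.

Things in the scene. Friction and masses are not known exactly. Their poses are not given: they have to be found in the camera images.
- station: Fixed pin-drill station, grey base plate 270 x 470 x 15 mm (x -135..135, y -195..275). Origin on the table straight below the drill tip; x away from the robot, y the carriage's slide direction (towards the collar), z up. Column 36 mm across, 270 mm tall, at (75, -162) mm; slanting arm 28 mm wide, 211-239 mm up, from it to the drill. mm positions below are in this frame.
- drill: The drill unit and its arm, fixed, not to be touched: white spindle 40 mm across from 172 mm up, thin bit 6 mm across below it, over the station's origin. Same origin and axes as the station.
- drill_tip (a point): Lower point of the drill bit, 83 mm above the table, 8 mm above the stone model's flat top. Axes as the station's.
- red_dot (a point): Centre of the red dot, 8 mm across, on the flat top (75 mm above the table) of the sand-coloured stone model fixed on the carriage. Its place along the model differs from case to case, but it passes exactly under the tip as the carriage slides. Axes as the station's.
- carriage (a joint): Slide of the carriage along the station's +y, in m, from -0.085 to 0.060 (end stops). It stays where it is left; about 3 N to move it, and 8 N more per m/s. It is free to slide at all collar positions, so do not bump it.
- carriage_handle (a point): Middle of the grip of the blue upright handle post, 87 mm above the table: round, 16 mm across, reaching up to 107 mm, on a bar whose top is 42 mm above the table. It is 105 mm from the rails' centre line, on the robot's side. Moves with the carriage; axes as the station's.
- lock_collar (a joint): Turn of the lock collar about its upright axis, rad, growing clockwise seen from above, -0.10 to 1.75. 0: lug points to the station's -x. 1.30: white pointer in the middle of the green locked mark, which spans 1.18 to 1.42. No stop at the mark. It stays where it is left; about 0.12 N m (2 N at the lug) turns it.
- collar_axis (a point): Fixed point on the collar's axis, at (-30, 170) mm, 52 mm above the table, on the white round flange (180 mm across) that bears the green mark. The black knurled collar on it is 100 mm across, top at 72 mm; a steel hub fills its middle, top at 80 mm. Axes as the station's.
- collar_lug (a point): Middle of the grip of the orange upright lug post on the collar: round, 16 mm across, 58 mm from the collar's axis, reaching up to 122 mm above the table; this point is 102 mm above the table. The white pointer sticks out just outside the post. Turns with the collar; its -x points outwards from the axis.
- wax_jar: pink wax jar with a blue cap, 44 mm across, 45 mm tall, loose on the rear of the station's base plate; origin under its centre
- bur_stand: blue block 35 x 75 x 22 mm with five brass-headed burs, 48 mm tall overall, loose on the rear left of the base plate; origin under its centre
- plaster_model: white plaster tooth model about 65 mm wide and 32 mm tall, loose on the table left of the station; origin under its centre
- blue_model: blue tooth model about 65 mm wide and 32 mm tall, loose on the table right of the station; origin under its centre
- wax_knife: wax knife with a wooden handle, 163 mm long, lying loose along the rear edge of the base plate
- mixing_bowl: black rubber bowl, 110 mm across and 60 mm tall, loose at the left
- spray_bottle: white bottle with a blue cap, 56 mm across, 150 mm tall, loose at the right

How it is judged:
On the way, in this order (a step that is already met when the one before it is completed fails the run):
1. the red dot is under the drill tip (within 4 mm) and the carriage at rest, while the collar is still short of the locked mark (below 1.0 rad) (horizontal distance between red_dot and drill_tip below 0.004 m and velocity of joint carriage between -0.004 and 0.004 m/s and value of joint lock_collar below 1 rad), for 0.3 s.
2. the collar's pointer is in the green locked mark (1.18 to 1.42 rad), with the dot still under the tip (horizontal distance between red_dot and drill_tip below 0.004 m and value of joint lock_collar between 1.18 and 1.42 rad), for 0.2 s.
At the end, for the whole second after the job is handed in: The red dot is within 4 mm (horizontally) of the drill tip, the lock collar reads 1.18 to 1.42 rad (pointer within the green mark), and carriage and collar are at rest and released (all of step 2 and velocity of joint carriage between -0.004 and 0.004 m/s and velocity of joint lock_collar between -0.05 and 0.05 rad/s); the robot touches nothing.
It fails at once if the drill is touched (more than 1 N) (contact force between drill and anything else above 1 N).
It fails at once if another thing on the bench is moved more than 15 mm (distance of any of wax_jar, bur_stand, plaster_model, blue_model, wax_knife, mixing_bowl, spray_bottle from where it was at the start of the episode above 0.015 m).
It also fails if it takes over 51 s, if anything falls off the work surface, if the arm or the gripper's body presses on something with over 40 N, if the wrist force passes 120 N, or if a joint passes its speed limit or range.

ROBOT

A 7-joint arm with a two-finger parallel gripper is mounted at the origin on the work surface. World frame = base frame: x ahead of the robot, y to its left, z up, the work surface at z = 0. Lengths are in m, angles in rad, forces in N, time in s.
With the tool pointing down it reaches from about 0.425 to 0.925 m from the base axis. Payload 6.8 kg.
Tool frame: the origin (TCP) lies midway between the tips of the shut fingers; the grasp point (between the pads) lies 19 mm behind it; z points along the fingers, y is the direction in which the jaws open and shut (so a half turn about z gives the same grasp; the last joint's range is limited). The gripper opens to 85 mm and grips with 20 to 120 N. Pads are 22 mm wide; open, the fingers measure 114 mm over their backs; the gripper's body (76 mm by 85 mm) begins 54 mm behind the grasp point. The pads swing forward as they close: fully open they stand 13 mm farther back than shut.
Start: joints at [-1.408, 0.477, 0.022, 1.555, -0.011, 1.109, -0.083], TCP at [0.181, 0.65, 0.231] pointing down, gripper open.
Joint ranges: [-2.96, 2.96], [-0.34, 2.1], [-1.41, 1.46], [0.24, 2.44], [-1.37, 4.51], [0.17, 1.92], [-2.96, 2.96]. Speed limits (rad/s): [2.39, 2.39, 3.14, 3.14, 3.14, 3.14, 3.14].

INTERFACE

Orientations are given as a unit quaternion [w, x, y, z].
In Python, from station import status, eyes, workorder gives the robot as it stands. The module is installed in compiled form; this text tells all that it offers.
- The arm moves only by the shell command python3 -m jog 'ROWS' [FORCE]. ROWS is text: rows parted by semicolons, each of 7 numbers parted by spaces: the shift along the tool's x, y, z in m, then the turn, a rotation vector about the tool's x, y, z in degrees, then the finger opening in m, from 0 to 0.0854. In form: dx dy dz rx ry rz jaw; .... A call has 1 to 5 rows; each row is the pose to reach, as a shift and turn from the pose commanded when the call began, along the tool's axes at that moment; what a row does not reach only later rows make up. A row lasts 1/10 s, in which the tool goes at most 50 mm and 8.59 degrees, less where a joint would pass 70% of its speed; a pose out of reach is approached as far as the arm can. A call with a gripper value outside its range is refused whole. The fingers move at their own pace and stop on an object; FORCE is the grip in N (left out, the last holds). Time passes only in rows, so rows that repeat a pose let the fingers close. It gives the time, the measured TCP pose, the force and the opening at its end, in the units of the state.
- status.get_obs(): the state, without advancing time (a new reading comes with each control period).
- eyes.read_camera(name): name is "side" or "top"; returns a dict with "image" (420x560x3 uint8, red, green, blue), "intrinsics" (3x3 intrinsics, pixels), "position" and "orientation" of the camera in the world. Camera axes: x right, y up, looking along -z (the intrinsics and any distortion apply to the point x, -y, -z); pixel columns grow to the right and rows downward; lengths in m; the calibration is good to about 2 mm. A picture is of the moment at which its call begins. There is no depth.
- workorder.hand_in(): hands the job in, once; it reports no verdict.
The state is a dict: "t": time; "q": joint angles; "joint_vel": joint speeds; "joint_torque": joint torques, N m; "eef_pos": TCP position; "tool_rot": TCP orientation; "contact_force": force on the tool from outside, world axes, zero at the start; "torque": the same for the moment, N m; "gripper_width": opening from 0.0 (shut) to 1.0 (fully open).
Only numpy, scipy, OpenCV 4.12 (cv2) and the standard library are available. Lean on these libraries where they do the work, as an engineer would, in place of code of your own. Each camera call takes 0.05 s, during which the arm holds its last target.

## Working session

There is one attempt and no reset: what is moved stays moved. The work goes in short steps, Python scripts to look and compute and a shell command to move; the robot and the scene stay as the last step left them, time stands still between calls to the robot, and variables do not carry over. Pictures are saved under pics/ and viewed, and the job is handed in when it is done.

```bash
mkdir -p pics; ls
python3 - <<'E'
from station import status, eyes
import cv2
o=status.get_obs(); print({k:o[k] for k in('t','eef_pos','tool_rot','gripper_width','contact_force')})
for n in('side','top'):
    c=eyes.read_camera(n); print(n,{k:v for k,v in c.items() if k!='image'})
    cv2.imwrite(f'pics/{n}0.png',c['image'][...,::-1])
E
```

```text
pics
{'t': 0.0, 'eef_pos': array([0.18041531, 0.64982979, 0.23030901]), 'tool_rot': array([-6.57750348e-05,  1.34981352e-01,  9.90847713e-01, -9.16287615e-04]), 'gripper_width': 1.0005452788939608, 'contact_force': array([-0.09979198, -0.54761096,  0.39107806])}
side {'intrinsics': array([[428.35477965,   0.        , 282.23261754],
       [  0.        , 428.35477965, 202.34562019],
       [  0.        ,   0.        ,   1.        ]]), 'position': array([ 1.24864243, -0.52263302,  0.75614446]), 'orientation': array([0.8014035 , 0.40154036, 0.20835236, 0.39128898])}
top {'intrinsics': array([[391.38042699,   0.        , 275.25348736],
       [  0.        , 391.38042699, 202.88896172],
       [  0.        ,   0.        ,   1.        ]]), 'position': array([0.37427813, 0.01907808, 1.16585969]), 'orientation': array([ 0.7054267 ,  0.05605985, -0.06028999, -0.7039855 ])}
```

View pics/side0.png

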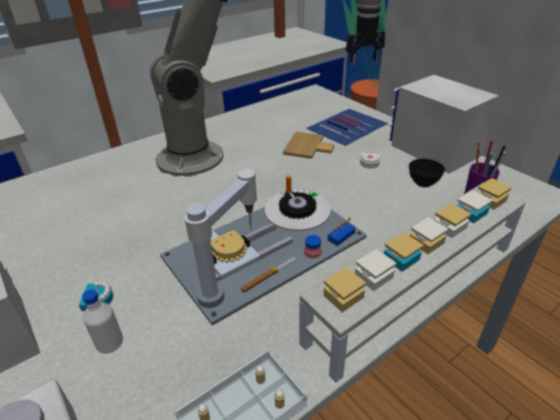

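View pics/top0.png

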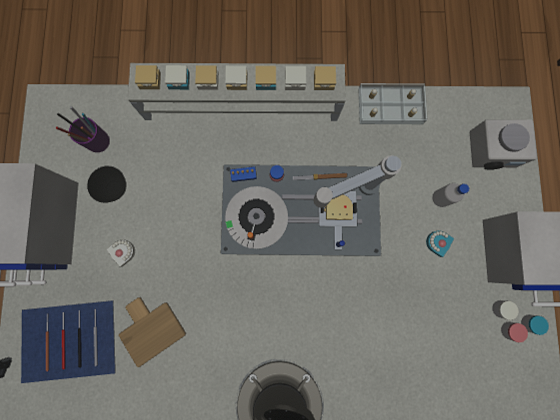

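```bash
cat > h.py <<'E'
import numpy as np,cv2
from scipy.spatial.transform import Rotation as R
from station import eyes,status
def cam(n):
    c=eyes.read_camera(n); q=c['orientation']
    c['R']=R.from_quat([q[1],q[2],q[3],q[0]]).as_matrix(); return c
def ray(c,u,v):
    K=c['intrinsics']; d=np.array([(u-K[0,2])/K[0,0],-(v-K[1,2])/K[1,1],-1]); return c['position'],c['R']@d
def onplane(c,u,v,z):
    p,d=ray(c,u,v); return p+d*(z-p[2])/d[2]
def proj(c,X):
    K=c['intrinsics']; x=c['R'].T@(np.asarray(X)-c['position']); return K[0,0]*x[0]/-x[2]+K[0,2], -K[1,1]*x[1]/-x[2]+K[1,2]
def tri(c1,p1,c2,p2):
    A=[];b=[]
    for c,p in((c1,p1),(c2,p2)):
        o,d=ray(c,*p); d=d/np.linalg.norm(d); M=np.eye(3)-np.outer(d,d); A.append(M); b.append(M@o)
    return np.linalg.lstsq(np.vstack(A),np.hstack(b),rcond=None)[0]
def zoom(c,u0,v0,u1,v1,s,f):
    cv2.imwrite(f,cv2.resize(c['image'][v0:v1,u0:u1,::-1],None,fx=s,fy=s,interpolation=cv2.INTER_CUBIC))
E
python3 - <<'E'
from h import *
t=cam('top'); s=cam('side')
zoom(t,210,150,400,270,4,'pics/tz0.png'); zoom(s,150,160,380,320,3.4,'pics/sz0.png')
E
```

```text
(no output)
```

View pics/tz0.png

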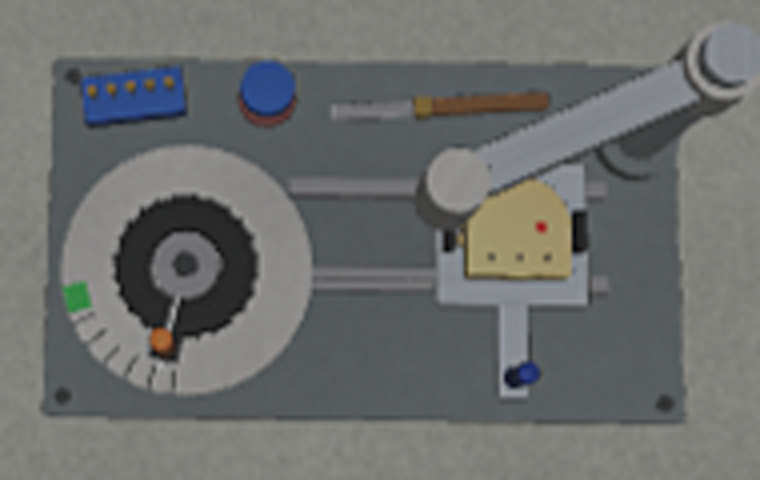

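View pics/sz0.png

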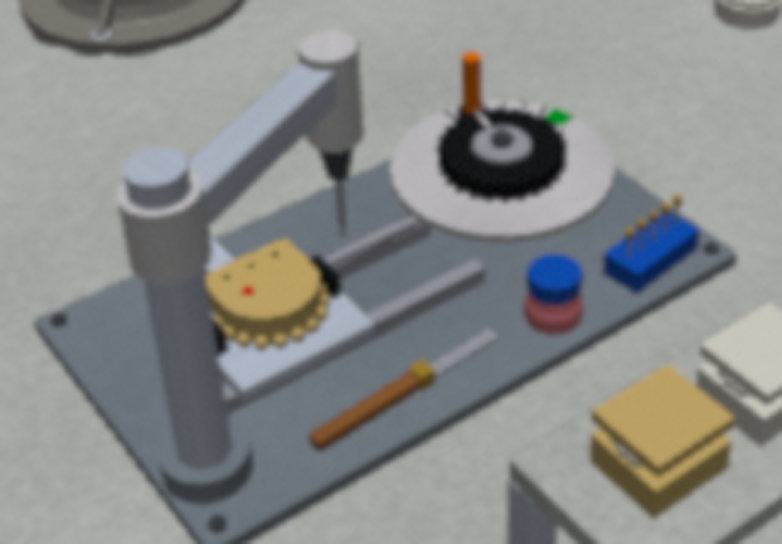

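```bash
cat >> h.py <<'E'
def cen(c,f,roi,mn=3):
    u0,v0,u1,v1=roi; im=c['image'][v0:v1,u0:u1]; hsv=cv2.cvtColor(im,cv2.COLOR_RGB2HSV)
    m=f(hsv[...,0].astype(int),hsv[...,1].astype(int),hsv[...,2].astype(int)).astype(np.uint8)
    n,l,st,ce=cv2.connectedComponentsWithStats(m)
    if n<2: return None
    k=1+np.argmax(st[1:,4]); return ce[k][0]+u0,ce[k][1]+v0,st[k,4],st[k,:4]+[u0,v0,0,0]
red=lambda h,s,v:((h<6)|(h>172))&(s>150)&(v>90)
orange=lambda h,s,v:(h>4)&(h<16)&(s>150)&(v>90)
green=lambda h,s,v:(h>45)&(h<80)&(s>120)
blue=lambda h,s,v:(h>105)&(h<128)&(s>150)&(v>30)
E
python3 - <<'E'
from h import *
t=cam('top'); s=cam('side')
rt=cen(t,red,(325,195,360,222)); rs=cen(s,red,(210,230,250,258)); print('red',rt,rs)
a=onplane(t,*rt[:2],.075);b=onplane(s,*rs[:2],.075);print(a,b,tri(t,rt[:2],s,rs[:2]))
for n,c,f,roi in(('or',t,orange,(240,225,262,245)),('or',s,orange,(280,170,300,195)),('gr',t,green,(220,215,240,235)),('gr',s,green,(305,185,325,200)),('hb',t,blue,(330,235,350,252))):
    r=cen(c,f,roi);print(n,r)
    for z in(.052,.107,.122): print(z,onplane(c,r[0],r[1],z).round(4))
# plate mask
im=t['image'];hsv=cv2.cvtColor(im,cv2.COLOR_RGB2HSV);print(im[250,300],im[265,300],hsv[250,300],hsv[265,300],im[180,350],im[152,300])
E
```

```text
red (np.float64(344.6666666666667), np.float64(206.33333333333334), np.int32(3), array([344, 206,   2,   2])) NoneTraceback (most recent call last):
  File "<stdin>", line 4, in <module>
TypeError: 'NoneType' object is not subscriptable
```

```bash
cat >> h.py <<'E'
def wc(c,roi,w,frac=.3):
    u0,v0,u1,v1=roi; im=c['image'][v0:v1,u0:u1].astype(float); x=w(im[...,0],im[...,1],im[...,2])
    x=np.clip(x-frac*x.max(),0,None); V,U=np.mgrid[v0:v1,u0:u1]
    return (U*x).sum()/x.sum(),(V*x).sum()/x.sum(),(x>0).sum(),x.max()
wred=lambda r,g,b:r-g
wor=lambda r,g,b:r-1.3*g-.1*b
wgr=lambda r,g,b:g-r
wbl=lambda r,g,b:b-1.4*r
E
python3 - <<'E'
from h import *
t=cam('top'); s=cam('side')
rt=wc(t,(334,196,354,216),wred,.5); rs=wc(s,(214,238,232,253),wred,.5); print('red',rt,rs)
print(onplane(t,*rt[:2],.075),onplane(s,*rs[:2],.075),tri(t,rt[:2],s,rs[:2]))
for n,c,w,roi in(('or',t,wor,(240,225,262,245)),('or',s,wor,(280,170,300,195)),('gr',t,wgr,(220,215,240,235)),('gr',s,wgr,(305,185,325,200)),('hb',t,wbl,(325,235,355,255))):
    r=wc(c,roi,w);print(n,np.round(r,2),[onplane(c,r[0],r[1],z).round(4)[:2] for z in(.052,.107,.122)])
im=t['image'];print(im[250,300],im[265,300],im[180,350],im[152,300])
cv2.imwrite('pics/or.png',cv2.resize(s['image'][165:200,270:330,::-1],None,fx=12,fy=12,interpolation=cv2.INTER_NEAREST))
cv2.imwrite('pics/hb.png',cv2.resize(t['image'][225:260,325:365,::-1],None,fx=14,fy=14,interpolation=cv2.INTER_NEAREST))
# plate edges: ratio B/R
g=im.astype(float); q=g[...,2]-g[...,0]
m=((q>3)&(g.sum(2)<330)).astype(np.uint8); m=cv2.morphologyEx(m,cv2.MORPH_CLOSE,np.ones((7,7)));cv2.imwrite('pics/m.png',m[140:280,200:410]*255)
E
```

```text
red (np.float64(344.74301675977654), np.float64(206.34916201117318), np.int64(6), np.float64(64.5)) (np.float64(222.3846153846154), np.float64(244.94871794871796), np.int64(9), np.float64(60.0))
[ 0.54622224 -0.18361949  0.075     ] [ 0.54805631 -0.1835732   0.075     ] [ 0.54662932 -0.18340863  0.07388215]
or [249.77 234.3   26.    30.24] [array([0.4687, 0.0849]), array([0.464 , 0.0817]), array([0.4627, 0.0808])]
or [288.04 182.23  54.    49.49] [array([0.4064, 0.125 ]), array([0.4722, 0.0745]), array([0.4902, 0.0607])]
gr [228.77 223.87  43.    64.4 ] [array([0.4983, 0.1453]), array([0.4922, 0.1391]), array([0.4905, 0.1374])]
gr [313.5  193.97  25.   100.1 ] [array([0.4999, 0.1441]), array([0.5584, 0.0921]), array([0.5743, 0.0779])]
hb [341.61 242.82  25.    47.6 ] [array([ 0.445 , -0.1761]), array([ 0.4415, -0.1664]), array([ 0.4405, -0.1638])]
[88 92 95] [129 130 124] [133 137 143] [129 131 125]
```

View pics/hb.png

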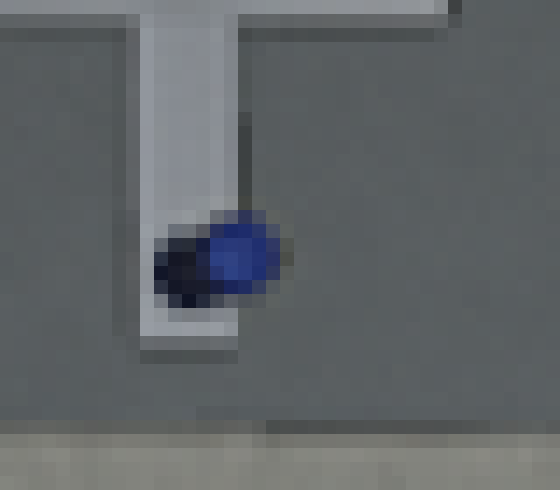

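View pics/m.png

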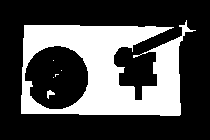

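Run:
```python
from h import *
t=cam('top'); s=cam('side')
g=t['image'].astype(float); q=g[...,2]-g[...,0]
m=((q>-1)).astype(float)
def edge(axis,coords,lo,hi):
    # subpixel transition of q between outside (~-5) and inside (~+7) at level ~1
    pts=[]
    for k in coords:
        line=(q[lo:hi,k] if axis=='v' else q[k,lo:hi])
        line=np.convolve(np.pad(line,1,mode='edge'),[.25,.5,.25],'valid')
        sgn=(line>1).astype(int); d=np.flatnonzero(np.diff(sgn))
        if len(d)!=1: continue
        i=d[0]; x=lo+i+(1-line[i])/(line[i+1]-line[i]); pts.append((k,x) if axis=='v' else (x,k))
    P=np.array(pts); vx,vy,x0,y0=cv2.fitLine(P.astype(np.float32),cv2.DIST_HUBER,0,.01,.01).ravel(); 
    return len(P),np.array([x0,y0]),np.array([vx,vy])
E={}
E['front']=edge('v',range(230,375),245,262)
E['back']=edge('v',range(230,345),158,172)
E['left']=edge('h',range(172,200),214,229)
E['left2']=edge('h',range(230,248),214,229)
E['right']=edge('h',range(200,248),370,390)
W={}
for k,(n,p,d) in E.items():
    a=onplane(t,*p,.015);b=onplane(t,*(p+20*d),.015);v=(b-a)[:2];v/=np.linalg.norm(v);W[k]=(a[:2],v);print(k,n,a[:2].round(4),np.degrees(np.arctan2(v[1],v[0])).round(2))
cv2.imwrite('pics/tip.png',cv2.resize(s['image'][195:240,230:270,::-1],None,fx=14,fy=13,interpolation=cv2.INTER_NEAREST))
cv2.imwrite('pics/hub.png',cv2.resize(t['image'][185:250,222:290,::-1],None,fx=9,fy=9,interpolation=cv2.INTER_NEAREST))
```

```text
front 119 [ 0.4126 -0.0956] -90.59
back 105 [ 0.6825 -0.0101] -90.67
left 28 [0.6181 0.1708] -0.27
left2 17 [0.4496 0.1725] -0.49
right 48 [ 0.5093 -0.2966] 179.46
```

View pics/tip.png

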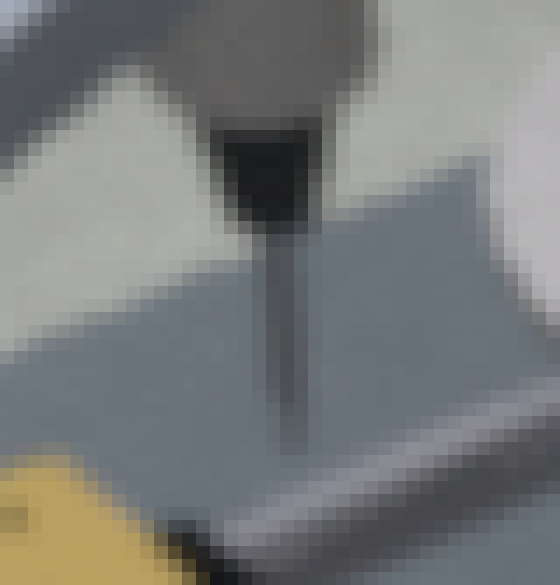

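View pics/hub.png

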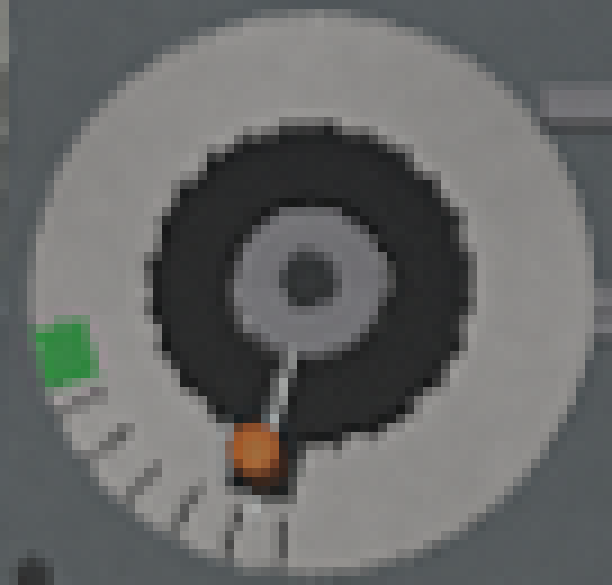

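```bash
cat >> h.py <<'E'
YAW=np.radians(-.6); O=np.array([.5470,-.1028])
RS=np.array([[np.cos(YAW),-np.sin(YAW)],[np.sin(YAW),np.cos(YAW)]])
def s2w(x,y): return O+RS@np.array([x,y])/1000
def w2s(p): return (RS.T@(np.asarray(p)[:2]-O))*1000
def goto(p,jawdeg=None):
    o=status.get_obs(); q=o['tool_rot']; A=R.from_quat([q[1],q[2],q[3],q[0]]); d=A.inv().apply(np.array(p)-o['eef_pos'])
    print('t %.2f eef %s F %s w %.3f'%(o['t'],o['eef_pos'].round(4),o['contact_force'].round(1),o['gripper_width']))
    rv=None
    if jawdeg is not None:
        # down pose with jaw y axis at world angle jawdeg
        a=np.radians(jawdeg); y=np.array([np.cos(a),np.sin(a),0]); z=np.array([0,0,-1.]); T=np.c_[np.cross(y,z),y,z]
        rv=np.degrees((A.inv()*R.from_matrix(T)).as_rotvec())
        rv=rv.round(2)
    print('shift',d.round(4),'turn',rv)
E
python3 - <<'E'
from h import *
t=cam('top'); s=cam('side')
print('tip side',onplane(s,250.3,228.7,.083),w2s(onplane(s,250.3,228.7,.083)))
print('hub top',onplane(t,255.7,215.5,.080),w2s(onplane(t,255.7,215.5,.080)))
print('dot',w2s([.5466,-.1835]))
r=wc(t,(244,228,256,240),wor,.6);L=onplane(t,r[0],r[1],.122);print('lug',r,L,w2s(L)); d=w2s(L)-[-30,170];print(np.arctan2(d[1],-d[0]),np.hypot(*d))
print('handle top',w2s(onplane(t,325+246/14-.5,225+250/14-.5,.107)),'bar',w2s(onplane(t,325+189/14-.5,240,.042)))
cv2.imwrite('pics/hs.png',cv2.resize(s['image'][195:265,190:260,::-1],None,fx=8,fy=8,interpolation=cv2.INTER_NEAREST))
for p in([.48,.25,.21],):goto(p,89.4)
E
```

```text
tip side [ 0.54781526 -0.10278657  0.083     ] [0.81507464 0.0219681 ]
hub top [0.51890302 0.06733111 0.08      ] [-29.87701453 169.8275571 ]
dot [  0.44509491 -80.69976388]
lug (np.float64(249.44064104558893), np.float64(233.844717597635), np.int64(16), np.float64(17.04)) [0.46392704 0.08167727 0.122     ] [-85.00020926 183.59723746]
0.24236195478283995 56.65604896832794
handle top [-103.58035632  -66.02255057] bar [-92.65985177 -65.8627405 ]
t 0.60 eef [0.1806 0.6504 0.2313] F [0.3 0.2 0.5] w 0.998
shift [-0.3956 -0.3057  0.0213] turn [ -0.     0.   -14.92]
```

View pics/hs.png

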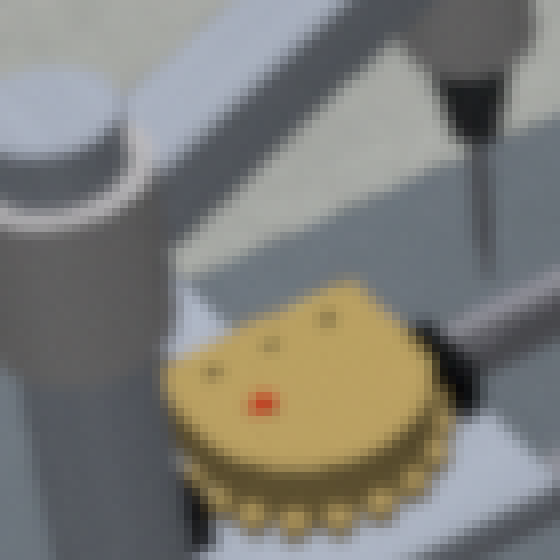

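```bash
python3 -m jog '-0.08 -0.061 0.004 0 0 -3 0.0854;-0.158 -0.122 0.008 0 0 -6 0.0854;-0.237 -0.183 0.013 0 0 -9 0.0854;-0.316 -0.245 0.017 0 0 -12 0.0854;-0.3956 -0.3057 0.0213 0 0 -14.9 0.0854' 20
python3 - <<'E'
from h import *
goto([.48,.25,.21],89.4)
E
```

```text
t: 1.1
eef_pos: [0.3312, 0.4487, 0.2209]
tool_rot: [0.0, 0.004, 1.0, 0.0]
contact_force: [0.3, -0.1, -0.1]
gripper_width: 0.999
t 1.10 eef [0.3312 0.4487 0.2209] F [ 0.3 -0.1 -0.1] w 0.999
shift [-0.1505 -0.1974  0.0109] turn [0.03 0.02 0.11]
```

```bash
python3 -m jog '-0.03 -0.04 0.011 0 0 0.1 0.0854;-0.06 -0.08 0.011 0 0 0.1 0.0854;-0.09 -0.12 0.011 0 0 0.1 0.0854;-0.12 -0.16 0.011 0 0 0.1 0.0854;-0.145 -0.20 0.011 0 0 0.1 0.0854'
python3 - <<'E'
from h import *
goto([*s2w(-105,-66),.19],89.4)
E
```

```text
t: 1.6
eef_pos: [0.4744, 0.2471, 0.2102]
tool_rot: [0.001, 0.006, 1.0, 0.0]
contact_force: [0.7, 0.3, -0.5]
gripper_width: 1.002
t 1.60 eef [0.4744 0.2471 0.2102] F [ 0.7  0.3 -0.5] w 1.002
shift [ 0.0278 -0.4152  0.0199] turn [ 0.04  0.06 -0.13]
```

```bash
python3 -m jog '0.01 -0.05 0 0 0 0 0.0854;0.02 -0.1 0 0 0 0 0.0854;0.028 -0.15 0 0 0 0 0.0854;0.028 -0.20 0 0 0 0 0.0854;0.028 -0.25 0 0 0 0 0.0854';python3 -m jog '0 -0.05 0 0 0 0 0.0854;0 -0.10 0.0 0 0 0 0.0854;0 -0.14 0 0 0 0 0.0854;0 -0.165 0.01 0 0 0 0.0854;0 -0.165 0.02 0 0 0 0.0854'
python3 - <<'E'
from h import *
goto([*s2w(-105,-66),.075],89.4)
t=cam('top');s=cam('side');zoom(t,270,150,400,280,4,'pics/t1.png');zoom(s,120,60,320,290,2.5,'pics/s1.png')
E
```

```text
t: 2.1
eef_pos: [0.4415, 0.0, 0.2102]
tool_rot: [0.001, 0.006, 1.0, 0.0]
contact_force: [1.3, -0.1, 0.2]
gripper_width: 0.998
t: 2.6
eef_pos: [0.4397, -0.1672, 0.1901]
tool_rot: [0.001, 0.009, 1.0, -0.001]
contact_force: [-0.6, 0.3, 0.7]
gripper_width: 1.001
t 2.60 eef [ 0.4397 -0.1672  0.1901] F [-0.6  0.3  0.7] w 1.001
shift [-0.0014 -0.0003  0.1151] turn [-0.09  0.11 -0.48]
```

View pics/t1.png

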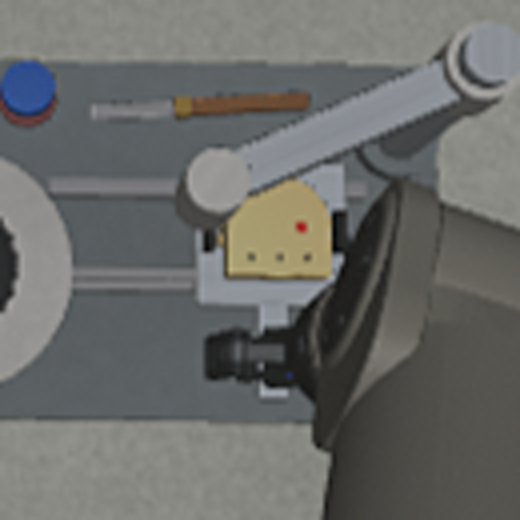

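View pics/s1.png

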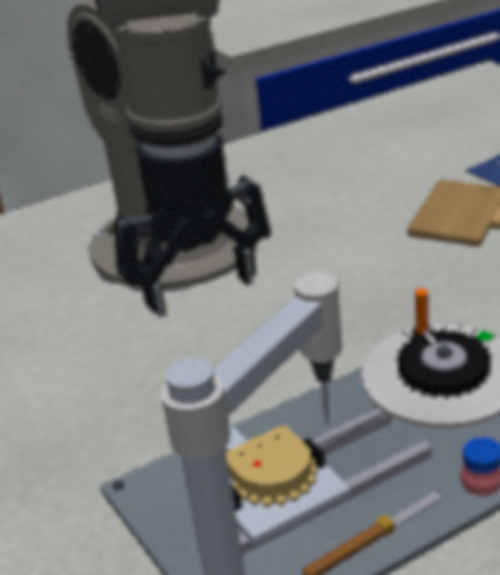

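```bash
python3 -m jog '-0.001 0 0.04 0 0 -0.5 0.0854;-0.001 0 0.08 0 0 -0.5 0.0854;-0.001 0 0.115 0 0 -0.5 0.0854;-0.001 0 0.115 0 0 -0.5 0.0854';  python3 - <<'E'
from h import *
goto([*s2w(-105,-66),.072],89.4)
t=cam('top');s=cam('side');zoom(t,270,150,400,280,4,'pics/t2.png');zoom(s,120,100,320,290,2.5,'pics/s2.png')
E
```

```text
t: 3.1
eef_pos: [0.4382, -0.1606, 0.0716]
tool_rot: [-0.004, 0.001, 1.0, 0.001]
contact_force: [-0.9, -0.2, 0.3]
gripper_width: 1.0
t 3.10 eef [ 0.4382 -0.1606  0.0716] F [-0.9 -0.2  0.3] w 1.000
shift [-0.0031 -0.0071 -0.0004] turn [ 0.11 -0.45  0.54]
```

View pics/t2.png

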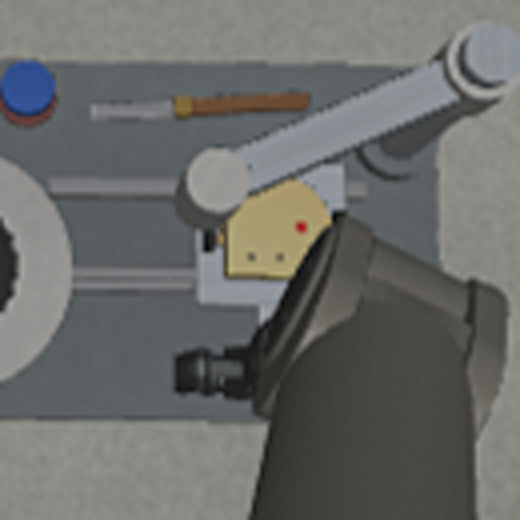

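View pics/s2.png

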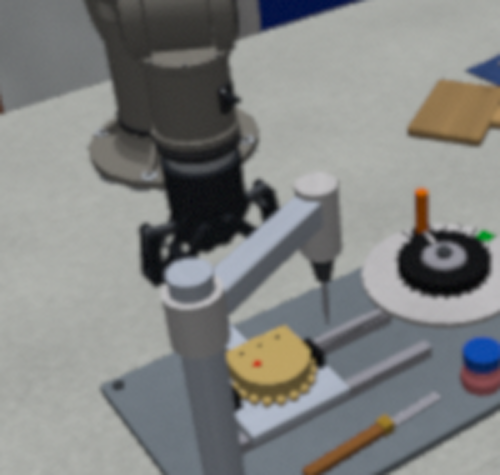

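```bash
python3 -m jog '0 0 0 0 0 0 0.0854;0 0 0 0 0 0 0.0854';  python3 - <<'E'
from h import *
goto([*s2w(-105,-66),.072],89.4)
E
```

```text
t: 3.4
eef_pos: [0.4423, -0.1632, 0.0765]
tool_rot: [0.002, 0.002, 1.0, -0.0]
contact_force: [-0.2, 0.3, 0.3]
gripper_width: 1.0
t 3.40 eef [ 0.4423 -0.1632  0.0765] F [-0.2  0.3  0.3] w 1.000
shift [ 0.001  -0.0045  0.0045] turn [-0.01  0.2   0.41]
```

```bash
python3 -m jog '0.001 -0.0045 0.0045 0 0 0.4 0.0854;0.001 -0.0045 0.0045 0 0 0.4 0.0854;0.001 -0.0045 0.0045 0 0 0.4 0.0854';  python3 - <<'E'
from h import *
goto([*s2w(-105,-66),.072],89.4)
E
```

```text
t: 3.7
eef_pos: [0.4398, -0.1679, 0.0704]
tool_rot: [0.0, 0.006, 1.0, 0.0]
contact_force: [-0.2, -0.1, -0.8]
gripper_width: 0.997
t 3.70 eef [ 0.4398 -0.1679  0.0704] F [-0.2 -0.1 -0.8] w 0.997
shift [-0.0015  0.0002 -0.0016] turn [ 0.    0.01 -0.05]
```

```bash
python3 -m jog '-0.001 0 -0.001 0 0 0 0.03;-0.001 0 -0.001 0 0 0 0.01;-0.001 0 -0.001 0 0 0 0.008;-0.001 0 -0.001 0 0 0 0.008;-0.001 0 -0.001 0 0 0 0.008' 30; python3 -m jog '0 0 0 0 0 0 0.008;0 0 0 0 0 0 0.008;0 0 0 0 0 0 0.008'
python3 - <<'E'
from h import *
goto([*s2w(-105,-66),.072],89.4)
t=cam('top');rt=wc(t,(325,196,362,216),wred,.5);print(rt,w2s(onplane(t,*rt[:2],.075)))
E
```

```text
t: 4.2
eef_pos: [0.4408, -0.1676, 0.0713]
tool_rot: [-0.0, 0.005, 1.0, 0.0]
contact_force: [-0.8, 0.9, 4.6]
gripper_width: 0.178
t: 4.5
eef_pos: [0.4408, -0.1676, 0.0713]
tool_rot: [-0.0, 0.005, 1.0, 0.0]
contact_force: [-0.8, 0.6, 2.2]
gripper_width: 0.177
t 4.50 eef [ 0.4408 -0.1676  0.0713] F [-0.8  0.6  2.2] w 0.177
shift [-0.0005 -0.0001 -0.0007] turn [ 0.01 -0.   -0.01]
(np.float64(344.85798816568047), np.float64(206.34023668639054), np.int64(6), np.float64(69.5)) [  0.09835079 -81.14871001]
```

```bash
python3 -m jog '0 0.008 0 0 0 0 0.008;0 0.018 0 0 0 0 0.008;0 0.028 0 0 0 0 0.008;0 0.038 0 0 0 0 0.008;0 0.046 0 0 0 0 0.008';python3 -m jog '0 0.008 0 0 0 0 0.008;0 0.016 0 0 0 0 0.008;0 0.022 0 0 0 0 0.008;0 0.026 0 0 0 0 0.008;0 0.027 0 0 0 0 0.008';python3 -m jog '0 0 0 0 0 0 0.008;0 0 0 0 0 0 0.008;0 0 0 0 0 0 0.008'
python3 - <<'E'
from h import *
goto([*s2w(-105,14.7),.072],89.4)
t=cam('top');s=cam('side');zoom(t,260,150,390,280,4,'pics/t3.png');zoom(s,180,150,320,290,4,'pics/s3.png')
E
```

```text
t: 5.05
eef_pos: [0.4413, -0.1205, 0.0713]
tool_rot: [-0.0, 0.005, 1.0, 0.0]
contact_force: [-1.1, -4.0, 1.7]
gripper_width: 0.174
t: 5.55
eef_pos: [0.4415, -0.0941, 0.0713]
tool_rot: [-0.0, 0.005, 1.0, 0.0]
contact_force: [-1.5, -3.1, 3.7]
gripper_width: 0.178
t: 5.85
eef_pos: [0.4415, -0.0941, 0.0712]
tool_rot: [-0.0, 0.005, 1.0, 0.0]
contact_force: [-2.5, 1.2, 4.7]
gripper_width: 0.175
t 5.85 eef [ 0.4415 -0.0941  0.0712] F [-2.5  1.2  4.7] w 0.175
shift [-0.0006  0.0071 -0.0008] turn [ 0.06 -0.03 -0.  ]
```

View pics/t3.png

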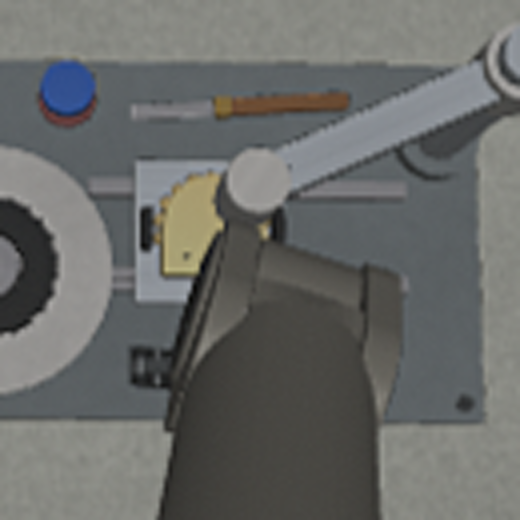

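View pics/s3.png

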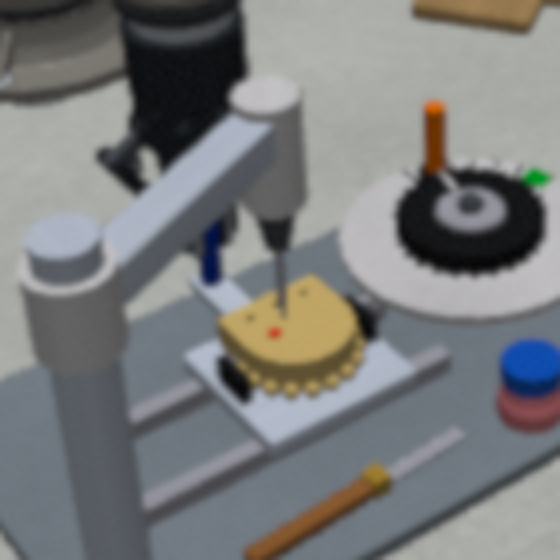

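Run:
```python
from h import *
s=cam('side');rs=wc(s,(242,226,255,240),wred,.5);print(rs,w2s(onplane(s,*rs[:2],.075)), 'tip col check', [proj(s,[*s2w(0,0),z]) for z in(.075,.083)])
im=s['image'].astype(int)
print(im[215:230,245:256].sum(2))
```

```text
(np.float64(248.13793103448276), np.float64(232.64137931034483), np.int64(7), np.float64(57.5)) [ 1.83290834 -7.62067917] tip col check [(np.float64(250.31755196675456), np.float64(231.0302413545641)), (np.float64(250.11040390950845), np.float64(228.5366447815703))]
[[428 418 381 315 255 261 310 341 347 351 351]
 [371 367 353 310 258 252 302 339 345 351 350]
 [359 356 345 316 260 255 296 337 349 351 356]
 [357 357 348 319 259 253 297 338 353 359 370]
 [357 353 346 320 264 250 290 344 369 385 409]
 [359 354 348 320 268 251 301 371 406 432 452]
 [355 358 352 327 273 258 322 409 446 452 444]
 [366 371 376 361 299 263 333 427 454 440 411]
 [386 408 423 400 321 271 334 430 448 426 389]
 [425 441 443 405 320 270 338 431 452 445 437]
 [453 452 438 386 299 265 338 428 453 454 454]
 [455 449 435 381 310 284 348 433 454 457 456]
 [455 455 452 429 389 343 360 436 454 454 456]
 [455 454 456 453 417 363 373 436 454 454 454]
 [455 457 455 454 433 398 401 442 454 458 455]]
```

```bash
python3 -m jog '0 0.003 0 0 0 0 0.008;0 0.006 0 0 0 0 0.008;0 0.0075 0 0 0 0 0.008;0 0.0075 0 0 0 0 0.008;0 0.0075 0 0 0 0 0.008'
python3 - <<'E'
from h import *
goto([*s2w(-105,14.7),.072],89.4)
s=cam('side');rs=wc(s,(244,224,257,240),wred,.5);print(rs,w2s(onplane(s,*rs[:2],.075)))
zoom(s,220,200,280,260,9,'pics/s4.png')
E
```

```text
t: 6.5
eef_pos: [0.4416, -0.0869, 0.0713]
tool_rot: [-0.0, 0.005, 1.0, 0.0]
contact_force: [-1.1, -2.5, 5.5]
gripper_width: 0.18
t 6.50 eef [ 0.4416 -0.0869  0.0713] F [-1.1 -2.5  5.5] w 0.180
shift [-0.0006 -0.0001 -0.0007] turn [ 0.02 -0.01 -0.01]
(np.float64(250.67608695652174), np.float64(231.54782608695652), np.int64(10), np.float64(50.5)) [ 2.20829456 -0.39409705]
```

View pics/s4.png

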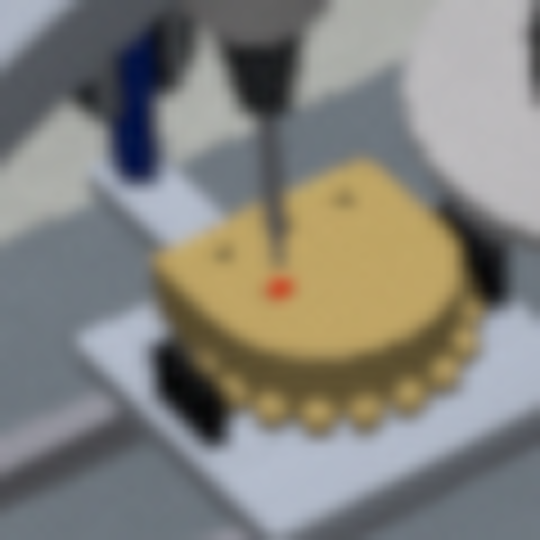

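```bash
python3 -m jog '0 0 0 0 0 0 0.03;0 0 0 0 0 0 0.06;0 0 0 0 0 0 0.0854;0 0 0 0 0 0 0.0854;0 0 0 0 0 0 0.0854'
python3 - <<'E'
from h import *
goto([*s2w(-105,14.7),.19],89.4)
s=cam('side');rs=wc(s,(244,224,257,240),wred,.5);print(rs,w2s(onplane(s,*rs[:2],.075)))
E
```

```text
t: 7.05
eef_pos: [0.4417, -0.0871, 0.0712]
tool_rot: [0.0, 0.005, 1.0, 0.0]
contact_force: [1.0, -0.3, 0.8]
gripper_width: 0.995
t 7.05 eef [ 0.4417 -0.0871  0.0712] F [ 1.  -0.3  0.8] w 0.995
shift [-4.000e-04  1.000e-04 -1.188e-01] turn [ 0.01  0.   -0.01]
(np.float64(250.6717391304348), np.float64(231.5391304347826), np.int64(10), np.float64(50.5)) [ 2.17381054 -0.38422318]
```

```bash
python3 -m jog '0 0 -0.015 0 0 0 0.0854;0 0 -0.035 0 0 0 0.0854;0 0 -0.06 0 0 0 0.0854;0 0 -0.09 0 0 0 0.0854;0 0 -0.11 0 0 0 0.0854'
python3 - <<'E'
from h import *
goto([*s2w(-85,184),.18],46)
t=cam('top');s=cam('side');rs=wc(s,(244,224,257,240),wred,.5);print(rs,w2s(onplane(s,*rs[:2],.075)))
zoom(t,215,180,290,255,8,'pics/t5.png')
r=wc(t,(244,228,256,240),wor,.6);L=onplane(t,r[0],r[1],.122);print('lug',w2s(L))
E
```

```text
t: 7.6
eef_pos: [0.4422, -0.0874, 0.183]
tool_rot: [0.001, 0.006, 1.0, 0.0]
contact_force: [0.3, 0.7, 0.8]
gripper_width: 0.999
t 7.60 eef [ 0.4422 -0.0874  0.183 ] F [0.3 0.7 0.8] w 0.999
shift [-0.0199  0.1697  0.003 ] turn [4.000e-02 9.000e-02 4.336e+01]
(np.float64(250.67248908296943), np.float64(231.54585152838428), np.int64(10), np.float64(51.0)) [ 2.19647587 -0.39693812]
lug [-84.99025579 183.58295139]
```

```bash
python3 -m jog '-0.004 0.034 0 0 0 8 0.0854;-0.008 0.068 0 0 0 16 0.0854;-0.012 0.102 0 0 0 24 0.0854;-0.016 0.136 0 0 0 32 0.0854;-0.019 0.170 0 0 0 40 0.0854';python3 -m jog '0 0 0 0 0 3.3 0.0854;0 0 0 0 0 3.3 0.0854;0 0 0 0 0 3.3 0.0854'
python3 - <<'E'
from h import *
goto([*s2w(-86,184),.087],46)
E
```

```text
t: 8.2
eef_pos: [0.462, 0.0838, 0.1803]
tool_rot: [-0.0, 0.35, 0.937, -0.0]
contact_force: [1.1, -0.0, -0.1]
gripper_width: 1.0
t: 8.5
eef_pos: [0.462, 0.0819, 0.1805]
tool_rot: [-0.0, 0.373, 0.928, -0.001]
contact_force: [-0.6, -0.7, 1.0]
gripper_width: 1.004
t 8.50 eef [0.462  0.0819 0.1805] F [-0.6 -0.7  1. ] w 1.004
shift [-0.0006  0.001   0.0935] turn [-0.08 -0.02  0.15]
```

```bash
python3 -m jog '0 0.001 0.02 0 0 0 0.0854;0 0.001 0.045 0 0 0 0.0854;0 0.001 0.07 0 0 0 0.0854;0 0.001 0.085 0 0 0 0.0854;0 0.001 0.092 0 0 0 0.0854';python3 -m jog '0 0 0 0 0 0 0.0854;0 0 0 0 0 0 0.0854'
python3 - <<'E'
from h import *
goto([*s2w(-86,184),.087],46)
s=cam('side');zoom(s,220,60,340,240,4,'pics/s6.png')
E
```

```text
t: 9.0
eef_pos: [0.4622, 0.0819, 0.0878]
tool_rot: [-0.001, 0.374, 0.927, -0.001]
contact_force: [0.0, -0.6, -0.5]
gripper_width: 0.999
t: 9.2
eef_pos: [0.4636, 0.0829, 0.0897]
tool_rot: [0.0, 0.374, 0.927, 0.0]
contact_force: [0.4, -0.2, 0.1]
gripper_width: 1.003
t 9.20 eef [0.4636 0.0829 0.0897] F [ 0.4 -0.2  0.1] w 1.003
shift [-0.     -0.001   0.0027] turn [0.03 0.02 0.05]
```

View pics/s6.png

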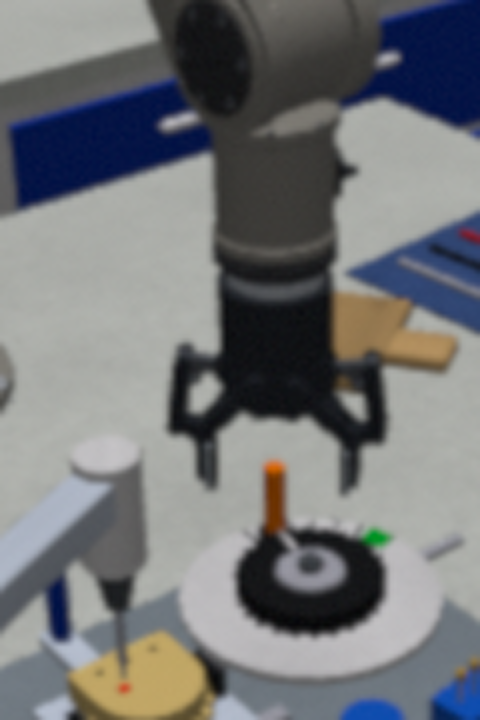

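```bash
python3 -m jog '0 -0.001 0.002 0 0 0 0.05;0 -0.001 0.002 0 0 0 0.03;0 -0.001 0.002 0 0 0 0.008;0 -0.001 0.002 0 0 0 0.008;0 -0.001 0.002 0 0 0 0.008' 30;python3 -m jog '0 0 0 0 0 0 0.008;0 0 0 0 0 0 0.008;0 0 0 0 0 0 0.008'
python3 - <<'E'
from h import *
goto([*s2w(-86,184),.087],46)
o=status.get_obs();p=w2s(o['eef_pos']);print(p)
q=o['tool_rot'];A=R.from_quat([q[1],q[2],q[3],q[0]])
e=p-[-30,170]; r=np.hypot(*e);th0=np.arctan2(e[1],-e[0]);print(r,th0)
for th in np.linspace(th0,1.30,11):
    # arc at constant radius r; turn so the gripper follows half the turn? fixed orientation
    P=np.array([-30-r*np.cos(th),170+r*np.sin(th)]); d=RS@(P-p)/1000
    print(th.round(3),A.inv().apply([*d,0]).round(4))
E
```

```text
t: 9.75
eef_pos: [0.4621, 0.0826, 0.0873]
tool_rot: [-0.0, 0.374, 0.927, -0.0]
contact_force: [0.6, 0.2, 5.3]
gripper_width: 0.177
t: 10.05
eef_pos: [0.4622, 0.0826, 0.0873]
tool_rot: [-0.0, 0.374, 0.927, -0.0]
contact_force: [-3.3, 0.0, 5.2]
gripper_width: 0.173
t 10.05 eef [0.4622 0.0826 0.0873] F [-3.3  0.   5.2] w 0.173
shift [-0.0009  0.0001  0.0003] turn [-0.02 -0.03  0.08]
[-86.72621635 184.48479774]
58.54633196955323 0.25000358579222404
0.25 [0. 0. 0.]
0.355 [ 0.0027  0.0055 -0.    ]
0.46 [ 0.0048  0.0113 -0.    ]
0.565 [ 0.0063  0.0173 -0.    ]
0.67 [ 0.0071  0.0233 -0.    ]
0.775 [ 0.0073  0.0295 -0.    ]
0.88 [ 0.0069  0.0356 -0.    ]
0.985 [ 0.0058  0.0417 -0.    ]
1.09 [ 0.0041  0.0476 -0.    ]
1.195 [ 0.0018  0.0533 -0.    ]
1.3 [-0.0011  0.0587 -0.    ]
```

```bash
python3 -m jog '0.0027 0.0055 0 0 0 0 0.008;0.0048 0.0113 0 0 0 0 0.008;0.0063 0.0173 0 0 0 0 0.008;0.0071 0.0233 0 0 0 0 0.008;0.0073 0.0295 0 0 0 0 0.008'
python3 - <<'E'
from h import *
o=status.get_obs();p=w2s(o['eef_pos']);print(p,o['contact_force'],o['torque'])
q=o['tool_rot'];A=R.from_quat([q[1],q[2],q[3],q[0]])
e=p-[-30,170]; r=np.hypot(*e);th0=np.arctan2(e[1],-e[0]);print(r,th0)
r=58.5
for th in np.linspace(th0,1.25,6):
    P=np.array([-30-r*np.cos(th),170+r*np.sin(th)]); d=RS@(P-p)/1000
    print(th.round(3),A.inv().apply([*d,0]).round(4))
s=cam('side');t=cam('top');zoom(s,260,120,360,220,6,'pics/s7.png');zoom(t,215,180,290,255,8,'pics/t7.png')
E
```

```text
t: 10.55
eef_pos: [0.4746, 0.1088, 0.0868]
tool_rot: [-0.003, 0.374, 0.927, -0.001]
contact_force: [-11.4, -0.0, 9.7]
gripper_width: 0.177
[-74.60524458 210.80608555] [-11.42413167  -0.04899862   9.67937815] [ 0.05756942  2.28334921 -0.28001896]
60.454647979995485 0.7409467258385315
0.741 [-0.002  0.    -0.   ]
0.843 [-0.0022  0.006  -0.    ]
0.945 [-0.003   0.0119 -0.0001]
1.046 [-0.0044  0.0177 -0.0001]
1.148 [-0.0064  0.0233 -0.0001]
1.25 [-0.0089  0.0287 -0.0002]
```

View pics/s7.png

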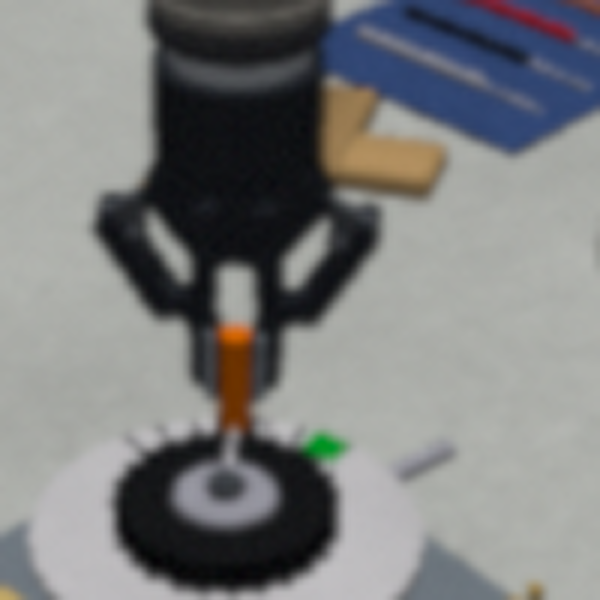

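View pics/t7.png

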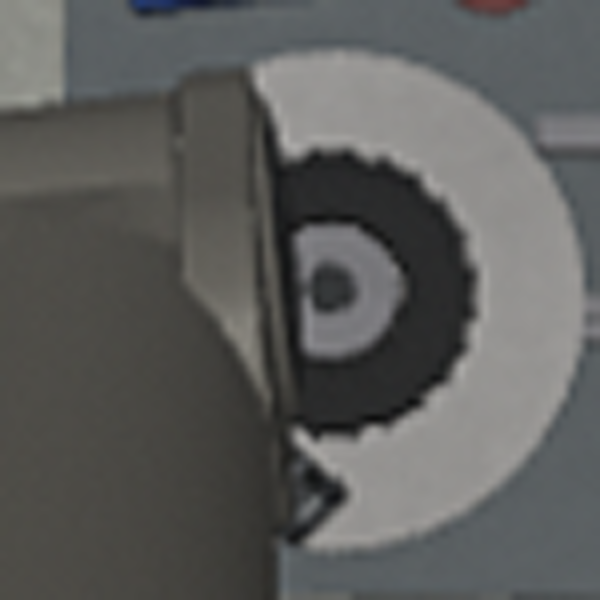

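```bash
python3 -m jog '-0.001 0.006 0 0 0 0 0.008;-0.002 0.0119 0 0 0 0 0.008;-0.0034 0.0177 0 0 0 0 0.008;-0.0054 0.0233 0 0 0 0 0.008;-0.0054 0.0233 0 0 0 0 0.008'
python3 - <<'E'
from h import *
o=status.get_obs();p=w2s(o['eef_pos']);print(p,o['contact_force'],o['torque'])
q=o['tool_rot'];A=R.from_quat([q[1],q[2],q[3],q[0]])
e=p-[-30,170]; r=np.hypot(*e);th0=np.arctan2(e[1],-e[0]);print(r,th0)
r=58.5
for th in np.linspace(th0,1.3,4):
    P=np.array([-30-r*np.cos(th),170+r*np.sin(th)]); d=RS@(P-p)/1000
    print(th.round(3),A.inv().apply([*d,0]).round(4))
s=cam('side');t=cam('top');zoom(s,270,140,350,220,7,'pics/s8.png')
E
```

```text
t: 11.15
eef_pos: [0.4968, 0.1222, 0.0866]
tool_rot: [-0.001, 0.374, 0.927, -0.001]
contact_force: [-3.2, 1.1, 0.7]
gripper_width: 0.177
[-52.59143123 224.42521616] [-3.16693569  1.08788584  0.66508238] [ 0.29147581  0.8083348  -0.23871966]
58.927726231020245 1.1773483208831974
1.177 [-0.0004 -0.0002 -0.    ]
1.218 [-0.0014  0.002  -0.    ]
1.259 [-0.0025  0.0041 -0.    ]
1.3 [-0.0037  0.0062 -0.    ]
```

View pics/s8.png

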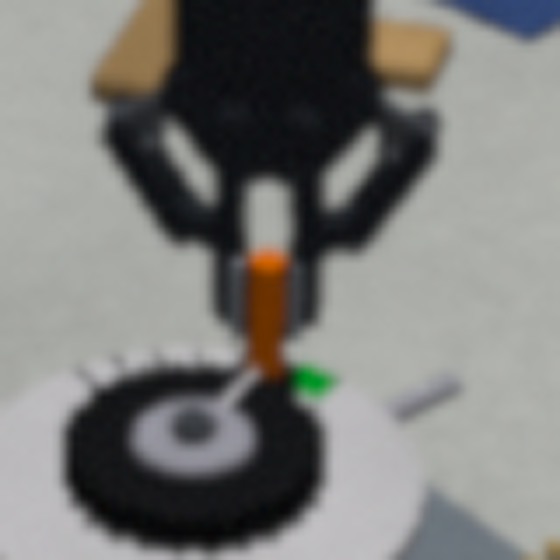

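```bash
python3 -m jog '-0.0012 0.002 0 0 0 0 0.008;-0.0023 0.0041 0 0 0 0 0.008;-0.0034 0.0062 0 0 0 0 0.008;-0.0034 0.0062 0 0 0 0 0.008;-0.0034 0.0062 0 0 0 0 0.008'
python3 - <<'E'
from h import *
o=status.get_obs();p=w2s(o['eef_pos']);print(p,o['contact_force'])
e=p-[-30,170]; print(np.hypot(*e),np.arctan2(e[1],-e[0]))
s=cam('side');zoom(s,270,140,350,220,7,'pics/s9.png')
print(wc(s,(244,224,257,240),wred,.5))
E
```

```text
t: 11.75
eef_pos: [0.5029, 0.1236, 0.0866]
tool_rot: [-0.001, 0.374, 0.927, -0.001]
contact_force: [-4.6, 0.9, 0.1]
gripper_width: 0.178
[-46.51540799 225.88847359] [-4.61448042  0.88219267  0.07997995]
58.27761303399007 1.2834670780588961
(np.float64(250.67391304347825), np.float64(231.54782608695652), np.int64(10), np.float64(51.0))
```

View pics/s9.png

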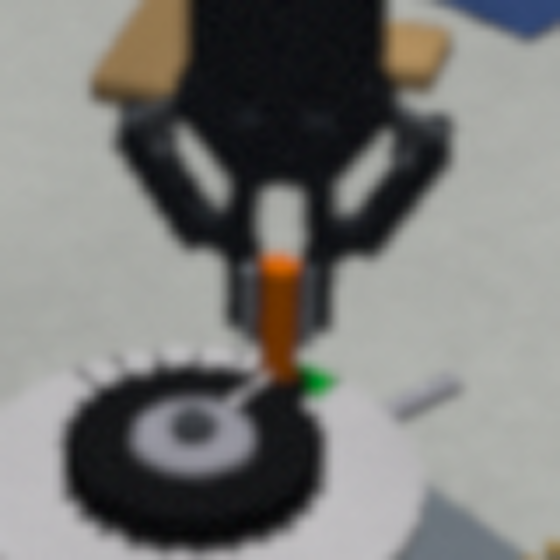

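```bash
python3 -m jog '0 0 0 0 0 0 0.03;0 0 0 0 0 0 0.06;0 0 0 0 0 0 0.0854;0 0 0 0 0 0 0.0854;0 0 0 0 0 0 0.0854';python3 -m jog '0 0 -0.01 0 0 0 0.0854;0 0 -0.03 0 0 0 0.0854;0 0 -0.055 0 0 0 0.0854;0 0 -0.08 0 0 0 0.0854;0 0 -0.105 0 0 0 0.0854'
python3 - <<'E'
from h import *
goto([.42,.35,.2])
s=cam('side');zoom(s,270,140,350,220,7,'pics/s10.png')
E
```

```text
t: 12.3
eef_pos: [0.5049, 0.124, 0.0874]
tool_rot: [0.0, 0.374, 0.927, 0.0]
contact_force: [0.3, 1.3, 0.8]
gripper_width: 0.991
t: 12.8
eef_pos: [0.5046, 0.1239, 0.1939]
tool_rot: [0.0, 0.374, 0.927, 0.0]
contact_force: [0.5, 0.7, 0.0]
gripper_width: 1.001
t 12.80 eef [0.5046 0.1239 0.1939] F [0.5 0.7 0. ] w 1.001
shift [ 0.2178  0.1042 -0.0061] turn None
```

View pics/s10.png

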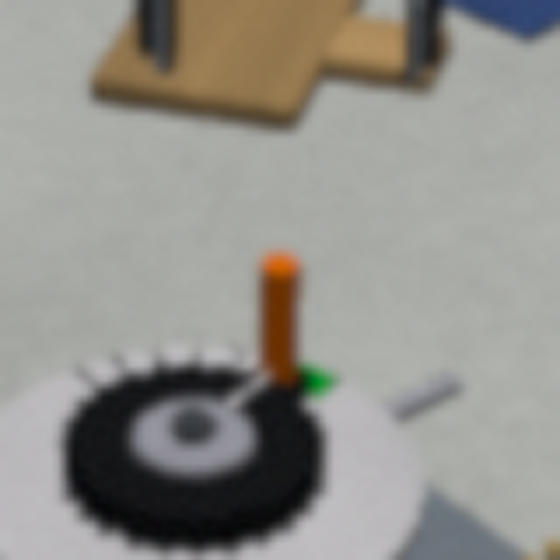

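```bash
python3 -m jog '0.035 0.018 -0.02 0 0 0 0.0854;0.075 0.038 -0.03 0 0 0 0.0854;0.115 0.058 -0.03 0 0 0 0.0854;0.16 0.078 -0.03 0 0 0 0.0854;0.2 0.1 -0.03 0 0 0 0.0854';python3 -m jog '0.02 0.01 0 0 0 0 0.0854;0.02 0.01 0 0 0 0 0.0854;0.02 0.01 0 0 0 0 0.0854'
python3 - <<'E'
from h import *
goto([.42,.35,.2])
t=cam('top');s=cam('side')
r=wc(t,(224,205,250,235),wor,.6);L=onplane(t,r[0],r[1],.122);d=w2s(L)-[-30,170];print('lug',r,w2s(L),np.hypot(*d),np.arctan2(d[1],-d[0]))
rs=wc(s,(244,224,257,240),wred,.5);print(w2s(onplane(s,*rs[:2],.075)))
zoom(t,210,150,400,270,4,'pics/t11.png');cv2.imwrite('pics/t12.png',cv2.resize(t['image'][185:250,222:290,::-1],None,fx=9,fy=9,interpolation=cv2.INTER_NEAREST))
E
```

```text
t: 13.35
eef_pos: [0.4287, 0.3367, 0.2232]
tool_rot: [0.0, 0.374, 0.927, 0.001]
contact_force: [0.4, 0.1, 0.3]
gripper_width: 0.997
t: 13.65
eef_pos: [0.4224, 0.3556, 0.2225]
tool_rot: [0.0, 0.374, 0.928, -0.0]
contact_force: [0.5, -0.8, -0.3]
gripper_width: 1.002
t 13.65 eef [0.4224 0.3556 0.2225] F [ 0.5 -0.8 -0.3] w 1.002
shift [-0.0021 -0.0057  0.0225] turn None
lug (np.float64(233.3844512917753), np.float64(218.97297937899975), np.int64(14), np.float64(18.919999999999998)) [-45.61528757 227.57784566] 59.65773644214652 1.3059635219358365
[ 2.20498575 -0.35321949]
```

View pics/t11.png

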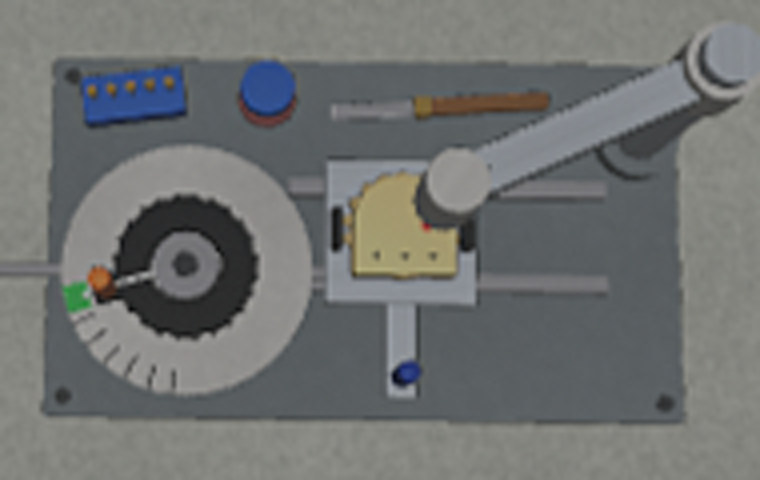

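View pics/t12.png

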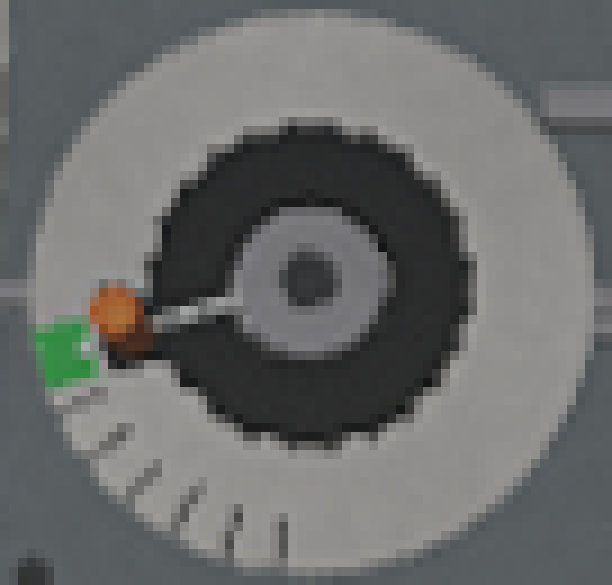

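Run:
```python
from station import workorder
print(workorder.hand_in())
```

```text
the job is handed in; nothing more can be done
None
```

I slid the carriage about 81 mm by its blue handle and released it. I then turned the lock collar clockwise by its orange lug from about 0.24 to about 1.3 rad, released that too, and backed the arm off. I handed the job in at about 13.8 s of the 51 s allowed.

**Last checks:**
- **Red dot:** the side camera puts it 0.4 mm short of the tip along the slide. It reads 2.2 mm across the slide, where the drill tip itself reads 0.8 mm. The carriage can't move that way, so I put this down to the 2 mm camera calibration. The dot stayed put after the handle release and while the collar was turned. The top camera could not confirm its final position, because the spindle partly hid it.
- **Lock collar:** the tool position gave 1.28 rad just before release, and the lug in the top view gave 1.31 rad afterwards. The white pointer tip lines up with the middle of the green mark.
- **Clearance:** the gripper is open and clear of everything, and the measured tool force is about zero. In the last top view, the wax jar, bur stand and wax knife sit where they started. I did not re-measure the models, bowl and bottle, but the arm never went low near them.

No check failed. The highest contact force I read was about 15 N, partway through the collar turn.

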